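Seat the thermocouple probe in the test kiln's lid port

TASK

Fit the kiln's temperature probe for the next test firing: lift the probe out of its wooden stand, rest its tip on the steel lid of the small round kiln and slide it lightly across the lid until it drops through the hidden spring flap into the port, then lower it gently until its flange sits flat on the lid, and let go. The sheath is brittle ceramic, so never press or knock it hard against the kiln, do not let it drop in, and leave the other things on the bench where they are.

Things in the scene. Friction and masses are not known exactly. Their poses are not given: they have to be found in the camera images.
- probe: Thermocouple probe, 136 mm tall, about 0.16 kg, standing upright in the stand at the start. Origin at the lowest point of the tip, z up along its axis. From the tip up: cream ceramic sheath 12 mm in diameter with a hemispherical closed end (0 to 60 mm), steel flange 34 mm in diameter (60 to 66 mm), square blue head 28 x 28 mm with sides along its x and y (66 to 136 mm), the part to grip. The whole probe is rigid.
- probe_tip (a point): the lowest point of the probe's round tip (same point as the probe's origin)
- stand: Wooden block 80 x 80 x 70 mm fixed to the bench, origin at the centre of its underside. A blind hole 16 mm wide in the middle of its top holds the sheath; the flange rests on its top (z = 70 mm).
- kiln: Round bench-top test kiln, fixed, steel jacket 244 mm in diameter, origin on its axis at bench level, z up. A grey terminal box 105 mm high sticks out 47 mm on its +y side. On top a lift-off lid, a dark steel disc 248 mm in diameter, its flat top 150 mm above the bench; the lid sits tight and does not turn under light forces.
- lid_mid (a point): Centre of the lid's top face, on the kiln's axis, 150 mm above the bench, under the wooden knob (30 mm wide, 19 mm high). The port, a round hole 18 mm wide through the 30 mm thick lid into the empty chamber, has its centre 60 mm from here. A flush spring flap of the lid's own finish shuts it, leaving a hairline at most; hinged at the edge nearest the knob, it swings down at about 0.6 N and leaves 16 mm free.
- start_mark (a point): Point on the lid's top, 60 mm from its centre on the line to the white lug (8 mm wide) on the jacket's rim. Here the lid is always plain, a good place to set the tip down. The hidden port's centre lies on the same 60 mm circle, 0.25 to 1.25 rad (15 to 75 mm along the arc) anticlockwise from here as seen from above, different each time because the lid is put on by hand; it is not measured.
- jar: bystander: lidded raw clay jar, 86 mm wide, 100 mm tall, origin under its foot
- bowl: bystander: pinkish bisque bowl, 100 mm wide, 50 mm tall, origin under its foot
- cones: bystander: three pyrometric cones standing on a clay strip, 28 x 75 x 67 mm, origin under its centre
- glaze: bystander: small glass jar with white cap, 52 mm wide, 65 mm tall, origin under its centre
- prop: bystander: tubular kiln prop, 40 mm wide, 60 mm tall, upright, origin under its centre
- turner: bystander: loop turning tool with wooden handle, 175 mm long, lying flat, origin under its middle
- bung: bystander: cream clay spy-hole bung, 48 mm wide, 42 mm tall, origin under its centre

How it is judged:
By the outcome, as a careful person would: the job done as asked, in the order asked, and still so for the second after the job is handed in, with the robot touching nothing.
It also fails if it takes over 72 s, if anything falls off the work surface, if the arm or the gripper's body presses on something with over 40 N, if the wrist force passes 120 N, or if a joint passes its speed limit or range.

ROBOT

A 7-joint arm with a two-finger parallel gripper is mounted at the origin on the work surface. World frame = base frame: x ahead of the robot, y to its left, z up, the work surface at z = 0. Lengths are in mm, angles in rad, forces in N, time in s.
With the tool pointing down it reaches from about 400 to 850 mm from the base axis. Payload 4.4 kg.
Tool frame: the origin (TCP) lies at the very end of the fingers, on their centre line; the grasp point (between the pads) lies 19 mm behind it (ctrl.pinch_z is the distance from the TCP to the grasp point, in mm); z points along the fingers, y is the line along which they close (so a half turn about z gives the same grasp; the last joint's range is limited). The gripper opens to 94 mm and grips with 3 to 60 N. Pads are 16 mm wide; open, the fingers measure 119 mm over their backs; the gripper's body (75 mm by 177 mm) begins 78 mm behind the grasp point.
Start: joints at [-1.226, 0.628, 0.038, 1.517, -0.027, 0.996, -0.02], TCP at [259.551, 595.946, 205.478] pointing down, gripper open.
Joint ranges: [-3.06, 3.06], [-0.37, 2.12], [-1.25, 1.32], [0.18, 2.47], [-1.1, 4.24], [0.23, 1.98], [-2.94, 2.94]. Speed limits (rad/s): [2.57, 2.57, 3.14, 3.14, 3.14, 3.14, 3.14].

INTERFACE

Orientations are given as a unit quaternion [x, y, z, w].
In Python, from station import ctrl gives the robot as it stands.
- The arm moves only by the shell command python3 -m pendant 'ROWS' [FORCE]. ROWS is JSON, a list that holds one entry, the list of rows, each a list of 7 numbers: the shift along the tool's x, y, z in mm, then the turn, a rotation vector about the tool's x, y, z in rad, then the opening, from 0 (shut) to 1 (fully open). In form: [[[x, y, z, ax, ay, az, grip], ...]]. A call has 1 to 10 rows; each row is the pose to reach, as a shift and turn from the pose commanded when the call began, along the tool's axes at that moment; what a row does not reach only later rows make up. A row lasts 1/10 s, in which the tool goes at most 50 mm and 8.59 degrees, less where a joint would pass 70% of its speed; a pose out of reach is approached as far as the arm can. A call with a gripper value outside its range is refused whole. The fingers move at their own pace and stop on an object; FORCE is the grip in N (left out, the last holds). Time passes only in rows, so rows that repeat a pose let the fingers close. It gives the time, the measured TCP pose, the force, the opening and the grip force at its end, in the units of the state.
- ctrl.observe(): the state, without advancing time (a new reading comes with each control period).
- ctrl.grab_frame(name): name is "scene" or "top" or "wrist"; returns a dict with "color" (480x640x3 uint8, red, green, blue), "camera_matrix" (3x3 intrinsics, pixels), "k1" (the pictures are not rectified: a ray, as slopes to the right and down, at radius r is drawn at 1 + k1 r^2 times it, then the intrinsics apply), "camera_from_world" (4x4, takes a point from world to camera coordinates); the wrist camera has in their place "mount" (4x4, takes a point from camera to tool coordinates, whose origin is the TCP and whose axes are the flange's). Camera axes: x right, y up, looking along -z (the intrinsics and any distortion apply to the point x, -y, -z); pixel columns grow to the right and rows downward; lengths in mm; the calibration is good to about 2 mm. A picture is of the moment at which its call begins: read the wrist's pose just before it. There is no depth.
- ctrl.close_job(): hands the job in; it is judged then, once.
Trained networks look in a picture, given as the dict that the camera call returned (one of the last four; its "shot" number tells which), for a name from the list of things; names that differ only in an ending like _2 or _b are one class to them, and where a whole thing is asked for, a point or a joint stands for the part that bears it (a point fixed in the world has none). Each returns a list of dicts, best first, with "confidence" (0 to 1); they miss things now and then, are a little off and sometimes report something else, mostly with a low value. They report only what shows in the picture. A call takes as long as a camera call.
- ctrl.masks_of(thing, picture): "region" (480x640 bool, what is visible of it) and "position" ([column, row] in pixels, amid what is visible of it).
- ctrl.place_of(thing, picture): "position" ([column, row] in pixels: a listed point, or the origin of a listed thing).
The state is a dict: "clock": time; "q": joint angles; "joint_velocities": joint speeds; "joint_torque": joint torques, N m; "ee_pos": TCP position; "eef_rot": TCP orientation; "ft_force": force on the tool from outside, world axes, zero at the start; "wrist_torque": the same for the moment, N m; "width": opening from 0.0 (shut) to 1.0 (fully open); "grip_force": force on a finger pad.
Only numpy, scipy, OpenCV 4.12 (cv2) and the standard library are available. Lean on these libraries where they do the work, as an engineer would, in place of code of your own. Each camera call takes 0.05 s, during which the arm holds its last target. There are 200 camera calls.

## Working session

There is one attempt and no reset: what is moved stays moved. The work goes in short steps, Python scripts to look and compute and a shell command to move; the robot and the scene stay as the last step left them, time stands still between calls to the robot, and variables do not carry over. Pictures are saved under pics/ and viewed, at most 10 in all, crops included, and the job is handed in when it is done.

```bash
ls; mkdir -p pics; cat > h.py <<'E'
import numpy as np, cv2
from scipy.spatial.transform import Rotation as R
from station import ctrl
def pose():
    s=ctrl.observe(); return np.array(s["ee_pos"]),R.from_quat(s["eef_rot"]),s
def ray(f,px,wp=None):
    K=np.array(f["camera_matrix"]);k=f["k1"]
    d=np.array([(px[0]-K[0,2])/K[0,0],(px[1]-K[1,2])/K[1,1]]);u=d.copy()
    for _ in range(20): u=d/(1+k*(u@u))
    v=np.array([u[0],-u[1],-1.])
    if "camera_from_world" in f:
        M=np.linalg.inv(np.array(f["camera_from_world"]))
    else:
        M=np.array(f["mount"]);T=np.eye(4);T[:3,:3]=wp[1].as_matrix();T[:3,3]=wp[0];M=T@M
    return M[:3,3],M[:3,:3]@v
def at_z(f,px,z,wp=None):
    o,v=ray(f,px,wp);return o+v*(z-o[2])/v[2]
def proj(f,p,wp=None):
    if "camera_from_world" in f: M=np.array(f["camera_from_world"])
    else:
        T=np.eye(4);T[:3,:3]=wp[1].as_matrix();T[:3,3]=wp[0];M=np.linalg.inv(T@np.array(f["mount"]))
    c=M[:3,:3]@p+M[:3,3];u=np.array([c[0],-c[1]])/-c[2];u=u*(1+f["k1"]*(u@u));K=np.array(f["camera_matrix"])
    return K[0,0]*u[0]+K[0,2],K[1,1]*u[1]+K[1,2]
def save(f,n): cv2.imwrite("pics/"+n,cv2.cvtColor(f["color"],cv2.COLOR_RGB2BGR))
E
python3 - <<'E'
from h import *
p,r,s=pose();print(s)
for n in("scene","top"):
    f=ctrl.grab_frame(n);save(f,n+"0.png")
    print(n,np.linalg.inv(np.array(f["camera_from_world"]))[:3,3])
    for t,z in dict(probe=10,probe_tip=10,stand=0,kiln=0,lid_mid=150,start_mark=150,jar=0,bowl=0,cones=0,glaze=0,prop=0,turner=0,bung=0).items():
        for d in ctrl.place_of(t,f)[:2]: print(t,round(d["confidence"],2),np.round(d["position"]),np.round(at_z(f,d["position"],z),1))
E
```

```text
pics
{'clock': 0.0, 'q': array([-1.22582429,  0.6293337 ,  0.03842939,  1.51835674, -0.02699732,
        0.99628648, -0.01998963]), 'joint_velocities': array([ 0.00069441, -0.00116486, -0.00145858, -0.00061349,  0.00102092,
       -0.00033328,  0.00039273]), 'joint_torque': array([-4.29826478e-04, -5.49707723e+01,  1.14344303e+00, -1.86644465e+01,
       -5.21714170e-02,  2.34861189e-02,  1.50780329e-04]), 'ee_pos': array([259.25933578, 595.33555083, 204.56555372]), 'eef_rot': array([ 2.03934105e-01,  9.78984172e-01, -9.15563250e-04, -1.81246131e-04]), 'ft_force': array([-0.99685946, -0.5419547 ,  1.03744221]), 'wrist_torque': array([-0.03021529, -0.03497115, -0.02618285]), 'grip_force': 0.0, 'width': 1.0024493376449626}
scene [1370.69700531 -893.6447484   935.70811129]
probe 0.54 [429. 214.] [597.  425.2  10. ]
probe_tip 0.43 [363. 219.] [467.  281.7  10. ]
stand 0.77 [274. 332.] [ 601.7 -204.8    0. ]
stand 0.31 [364. 218.] [457.9 297.7   0. ]
kiln 0.74 [360. 272.] [609.8  92.5   0. ]
lid_mid 0.55 [364. 218.] [603.4 110.8 150. ]
start_mark 0.63 [365. 206.] [571.3 155.4 150. ]
jar 0
[... 504 characters left out ...]
4.] [ 593.2 -206.8    0. ]
stand 0.64 [368. 328.] [ 408.1 -126.5    0. ]
kiln 0.71 [279. 233.] [601.2 110.6   0. ]
lid_mid 0.91 [276. 218.] [601.6 106.8 150. ]
lid_mid 0.63 [248. 229.] [569.4 161.4 150. ]
start_mark 0.6 [248. 231.] [565.5 161.4 150. ]
start_mark 0.37 [133. 270.] [448.7 388.4 150. ]
jar 0.72 [416. 255.] [ 592.4 -217.2    0. ]
jar 0.59 [141. 219.] [590.6 448.9   0. ]
bowl 0.56 [134. 276.] [452.5 438.1   0. ]
cones 0.54 [450. 219.] [ 693.3 -292.5    0. ]
glaze 0.76 [408. 210.] [ 701.3 -188.     0. ]
prop 0.66 [369. 327.] [ 410.7 -127.1    0. ]
turner 0.75 [501. 323.] [ 458.4 -436.4    0. ]
bung 0.73 [435. 342.] [ 396.5 -284.2    0. ]
bung 0.71 [501. 322.] [ 461.7 -434.2    0. ]
```

View pics/scene0.png

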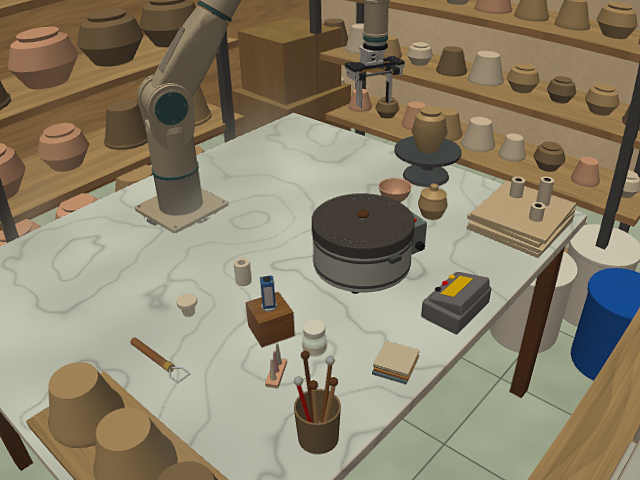

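View pics/top0.png

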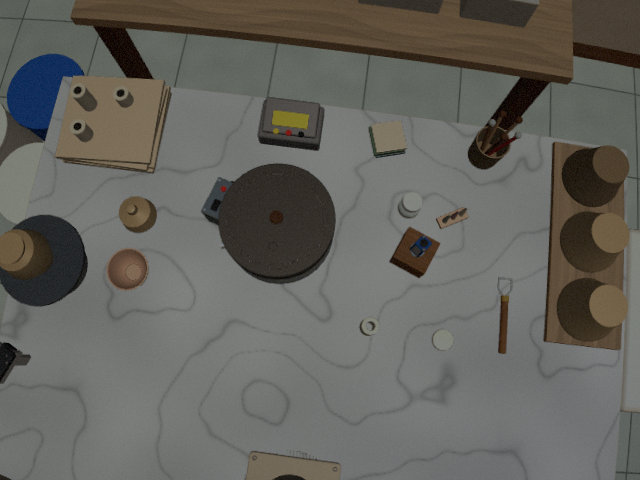

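The scene picture shows the probe in its stand at about (267,290) and the kiln lid at about (363,218). The top picture shows the lid centre at (276,218), a small lug-like speck at about (222,246), and the stand at (415,250). Next I'll go above the kiln for a close look on the way to the probe.

```bash
cat >> h.py <<'E'
def shift(tgt,yaw=None):
    "tool shift and turn from measured pose to TCP target; yaw=world angle of tool y axis, mod pi"
    p,r,s=pose(); d=r.inv().apply(np.array(tgt)-p)
    out=[np.round(d,1)]
    Y=r.apply([0,1,0]);a=np.arctan2(Y[1],Y[0])
    if yaw is not None:
        dy=(yaw-a+np.pi/2)%np.pi-np.pi/2
        out.append(("tool z turn",round(-dy,3),"alt",round(-dy+np.pi*np.sign(dy),3)))
    # tilt error as rotvec in tool axes
    z=r.apply([0,0,1]); out.append(("tilt fix",np.round(r.inv().apply(np.cross(z,[0,0,-1])),4)))
    print("t",round(s["clock"],2),"pos",np.round(p,1),"yaw",round(a,3),"F",np.round(s["ft_force"],2),"shift",*out)
E
python3 - <<'E'
from h import *
shift([560,60,420])
p,r,s=pose();f=ctrl.grab_frame("wrist");print(np.round(f["mount"],2),f["camera_matrix"],f["k1"])
f=ctrl.grab_frame("top");c=cv2.cvtColor(f["color"],cv2.COLOR_RGB2BGR)
a=cv2.resize(c[150:290,190:350],(640,560),interpolation=cv2.INTER_CUBIC);cv2.imwrite("pics/lidtop.png",a)
E
```

```text
t 1.4 pos [259.6 596.  205.5] yaw 1.16 F [ 0.23 -0.42 -0.  ] shift [-489.5 -371.4 -214.5] ('tilt fix', array([ 0., -0., -0.]))
[[ 0.0000e+00  9.7000e-01  2.4000e-01  6.9700e+01]
 [ 1.0000e+00  0.0000e+00 -0.0000e+00 -1.4000e-01]
 [-0.0000e+00  2.4000e-01 -9.7000e-01 -1.7879e+02]
 [ 0.0000e+00  0.0000e+00  0.0000e+00  1.0000e+00]] [[363.51287801   0.         315.01474785]
 [  0.         363.51287801 232.5476473 ]
 [  0.           0.           1.        ]] -0.06484438349106797
```

View pics/lidtop.png

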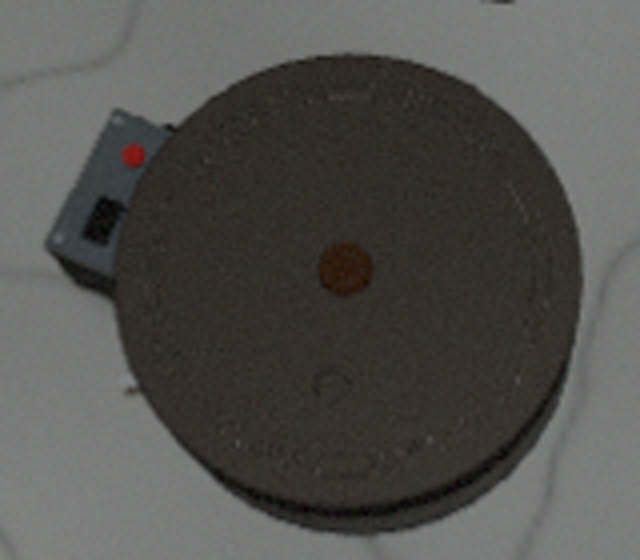

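The crop shows the white lug at (130,382), knob at (345,268), and a faint ring at (331,386). The ring is about 35 px wide, which is 18 mm, and about 62 mm from the centre, so it is very likely the flap's hairline. I'll check it from above with the wrist camera.

```bash
python3 -m pendant '[[[-510,-319,-95,0,0,0,1],[-510,-319,-95,0,0,0,1],[-510,-319,-95,0,0,0,1],[-510,-319,-95,0,0,0,1],[-510,-319,-95,0,0,0,1],[-510,-319,-95,0,0,0,1],[-510,-319,-95,0,0,0,1],[-510,-319,-95,0,0,0,1],[-510,-319,-95,0,0,0,1],[-510,-319,-95,0,0,0,1]]]'
python3 -c "
from h import *
shift([600,100,300])"
```

```text
clock: 2.5
ee_pos: [539.8, 186.8, 284.1]
eef_rot: [0.204, 0.979, 0.0, 0.0]
ft_force: [1.5, 0.1, -0.6]
width: 1.001
grip_force: 0.0
t 2.5 pos [539.8 186.8 284.1] yaw 1.16 F [ 1.53  0.08 -0.65] shift [-89.9 -55.6 -15.9] ('tilt fix', array([ 0.0005,  0.0003, -0.    ]))
```

```bash
python3 -m pendant '[[[-90,-55,-16,0,0,0,1],[-90,-55,-16,0,0,0,1],[-90,-55,-16,0,0,0,1],[-90,-55,-16,0,0,0,1]]]'
cat > lid.py <<'E'
from h import *
p,r,s=pose();f=ctrl.grab_frame("wrist");save(f,"wlid.png")
for t in("lid_mid","start_mark","kiln","probe","stand"):
    for d in ctrl.place_of(t,f)[:2]: print(t,round(d["confidence"],2),np.round(d["position"]),np.round(at_z(f,d["position"],150 if "_" in t else 0,(p,r)),1))
shift([600,100,300])
E
python3 lid.py
```

```text
clock: 2.9
ee_pos: [600.2, 100.2, 299.4]
eef_rot: [0.206, 0.979, -0.0, 0.0]
ft_force: [-1.0, 1.0, -1.3]
width: 0.998
grip_force: 0.0
lid_mid 0.93 [320. 222.] [603.6 104.2 150. ]
start_mark 0.68 [360. 162.] [568.4 158.2 150. ]
kiln 0.79 [319. 194.] [599.1 107.    0. ]
stand 0.93 [118. 276.] [ 590.8 -203.8    0. ]
t 3.2 pos [598.6 104.2 299.4] yaw 1.163 F [ 0.5  -0.11 -0.51] shift [-3.  -3.3 -0.6] ('tilt fix', array([ 0.0004, -0.0009,  0.    ]))
```

View pics/wlid.png

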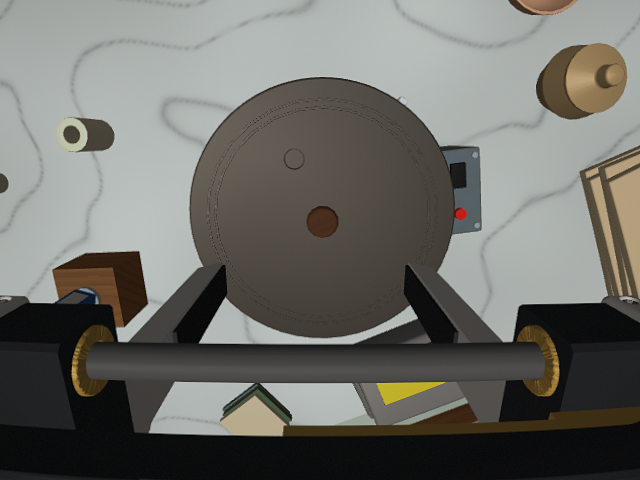

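The wrist view shows the lid, the knob at (322,221), the lug at (402,100), and a clear ring at (294,159), which is the flap's hairline. I'll take one settled frame and work out its geometry.

```bash
cat > geo.py <<'E'
from h import *
p,r,s=pose();f=ctrl.grab_frame("wrist");w=(p,r);print(np.round(p,1))
g=cv2.cvtColor(f["color"],cv2.COLOR_RGB2GRAY)
# lid rim: radial search for strongest edge around the predicted circle
C=np.array([602,106.])
for it in range(3):
    P=[]
    for a in np.linspace(0,2*np.pi,180,endpoint=False):
        rr=np.arange(112,136,.5);px=np.array([proj(f,np.array([C[0]+q*np.cos(a),C[1]+q*np.sin(a),150]),w) for q in rr]).astype(np.float32)
        if px[:,1].max()>300 or px.min()<0: continue
        v=cv2.remap(g,px[:,0].reshape(1,-1),px[:,1].reshape(1,-1),cv2.INTER_LINEAR).ravel().astype(float)
        e=v[4:]-v[:-4];k=e.argmax()
        if e[k]>40: q=rr[k+2];P.append([C[0]+q*np.cos(a),C[1]+q*np.sin(a)])
    P=np.array(P);A=np.c_[2*P,np.ones(len(P))];x=np.linalg.lstsq(A,(P**2).sum(1),rcond=None)[0];C=x[:2];Rr=np.sqrt(x[2]+C@C)
    res=np.abs(np.hypot(*(P-C).T)-Rr);G=P[res<2]
    A=np.c_[2*G,np.ones(len(G))];x=np.linalg.lstsq(A,(G**2).sum(1),rcond=None)[0];C=x[:2]
print("lid centre",C,"R",np.sqrt(x[2]+C@C),len(G))
# ring by Hough on enlarged local crop
crop=cv2.resize(g[130:190,262:330],None,fx=6,fy=6,interpolation=cv2.INTER_CUBIC)
h=cv2.HoughCircles(cv2.equalizeHist(crop),cv2.HOUGH_GRADIENT,2,200,param1=80,param2=20,minRadius=45,maxRadius=85)
print(h)
for c in ([] if h is None else h[0][:1]):
    u=[262+c[0]/6,130+c[1]/6];q=at_z(f,u,150,w);d=q[:2]-C;print("port",u,q,"dist",np.hypot(*d),"ang",np.arctan2(d[1],d[0]))
for n,u,z in(("lug",(402,100),140),("knobtop",(322,221),169)):
    q=at_z(f,u,z,w);d=q[:2]-C;print(n,q,np.hypot(*d),np.arctan2(d[1],d[0]))
for d in ctrl.place_of("start_mark",f)[:1]+ctrl.place_of("lid_mid",f)[:1]: print(np.round(d["position"]),at_z(f,d["position"],150,w))
E
python3 geo.py
```

```text
[598.6 104.2 299.4]
lid centre [601.15885338 106.7120029 ] R 123.05826861314009 102
[[[177.  201.   70.6]
  [347.   95.   79.4]
  [355.  299.   50.8]
  [103.    9.   75. ]
  [  7.  345.   83.8]]]
port [np.float32(291.5), np.float32(163.5)] [542.94905488 105.57105306 150.        ] dist 58.220979101744746 ang -3.1219945140354683
lug [530.87185559 217.9080044  140.        ] 131.54775865953522 2.1344850095968235
knobtop [597.99834581 111.19909028 169.        ] 5.488420652058367 2.184439899768963
[362. 167.] [570.65522362 162.03636647 150.        ]
[317. 225.] [603.90881142 104.35498645 150.        ]
```

The ring is 58 to 60 mm from the axis and about 1.03 rad anticlockwise of the lug, so it is inside the given range and I take it as the port, at about (541,105.5). Next is the probe.

```bash
python3 -m pendant '[[[-121,-282,0,0,0,0,1],[-121,-282,0,0,0,0,1],[-121,-282,0,0,0,0,1],[-121,-282,0,0,0,0,1],[-121,-282,0,0,0,0,1],[-121,-282,0,0,0,0,1],[-121,-282,0,0,0,0,1],[-121,-282,0,0,0,0,1],[-121,-282,0,0,0,0,1]]]'
cat > st.py <<'E'
from h import *
import sys
ctrl.grab_frame("wrist")
p,r,s=pose();f=ctrl.grab_frame("wrist");w=(p,r);save(f,sys.argv[1])
print(np.round(p,1))
for t,z in(("probe",10),("probe_tip",10),("stand",0)):
    for d in ctrl.place_of(t,f)[:2]: print(t,round(d["confidence"],2),np.round(d["position"]),np.round(at_z(f,d["position"],z,w),1))
for t,z in(("probe",146),("stand",70)):
  for d in ctrl.masks_of(t,f)[:1]:
    m=d["region"].astype(np.uint8);c=max(cv2.findContours(m,0,2)[0],key=cv2.contourArea)
    pts=np.array([at_z(f,q[0],z,w)[:2] for q in c],np.float32);b=cv2.minAreaRect(pts);print(t,round(d["confidence"],2),np.round(d["position"]),"rect at z",z,np.round(b[0],1),np.round(b[1],1),np.deg2rad(b[2]))
E
python3 st.py wst.png
```

```text
clock: 4.25
ee_pos: [598.1, -202.3, 299.3]
eef_rot: [0.203, 0.979, 0.001, -0.0]
ft_force: [0.1, 0.1, 0.0]
width: 0.997
grip_force: 0.0
[ 598.3 -201.8  299.4]
probe 0.76 [311. 193.] [ 591.  -203.4   10. ]
probe 0.57 [281. 287.] [ 693.4 -293.5   10. ]
stand 0.65 [314. 192.] [ 591.8 -199.6    0. ]
probe 0.67 [312. 211.] rect at z 146 [ 587.3 -203.6] [29.2 38.5] 0.9018370923149746
stand 0.94 [309. 187.] rect at z 70 [ 591.3 -206.2] [79.8 85. ] 1.1989074521701606
```

View pics/wst.png

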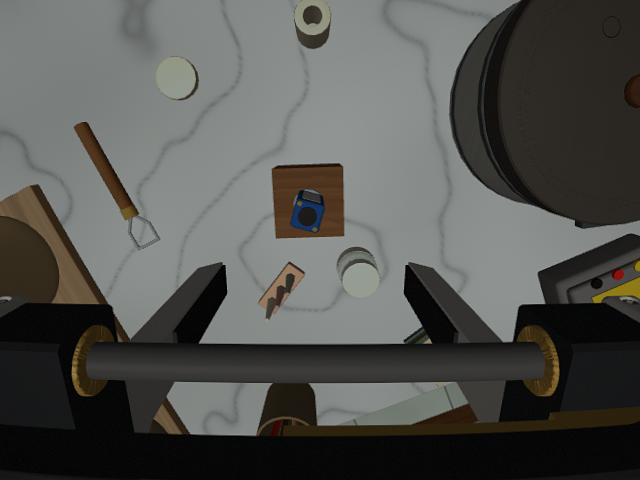

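The wrist view shows the stand at (308,200), and the blue head at (308,212) turned a little relative to the stand. I'll zoom in to read the head's yaw.

```bash
python3 - <<'E'
import cv2
c=cv2.imread("pics/wst.png")[180:245,275:345]
cv2.imwrite("pics/head.png",cv2.resize(c,None,fx=8,fy=8,interpolation=cv2.INTER_CUBIC))
E
```

```text
(no output)
```

View pics/head.png

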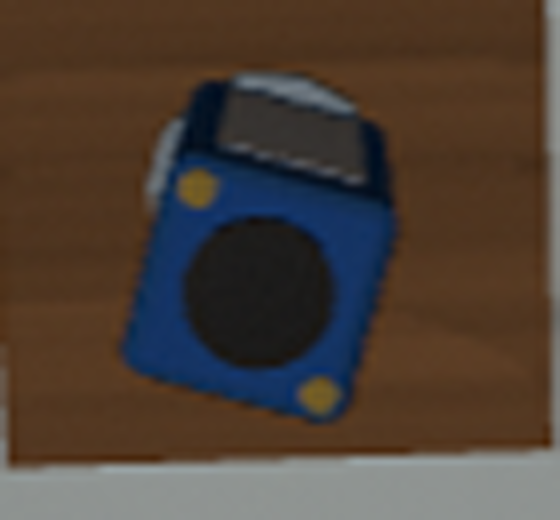

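The top face has corners near (170,155), (395,205), (350,420) and (125,360) in the crop.

```bash
python3 - <<'E'
from h import *
p,r,s=pose();f=ctrl.grab_frame("wrist");w=(p,r)
c=np.array([(170,155),(395,205),(350,420),(125,360)])/8+[275,180]
W=np.array([at_z(f,u,146,w)[:2] for u in c]);print(np.round(W,1),"centre",W.mean(0))
e=np.roll(W,-1,0)-W;print(np.hypot(*e.T),np.arctan2(e[:,1],e[:,0])%(np.pi/2))
print("disc",at_z(f,(275+258/8,180+292/8),146,w))
yaw=np.angle(np.exp(4j*np.arctan2(e[:,1],e[:,0])).sum())/4;print(yaw)
for y in(yaw,yaw+np.pi/2): shift([W[:,0].mean(),W[:,1].mean(),180],y)
E
```

```text
[[ 574.1 -212. ]
 [ 589.7 -190.5]
 [ 611.2 -205.4]
 [ 594.1 -226.7]] centre [ 592.26994336 -208.63817561]
[26.60781175 26.13717743 27.36168631 24.84824807] [0.94029404 0.96353684 0.89341784 0.93561073]
disc [ 592.83310625 -209.14545705  146.        ]
-0.6375581926849619
t 4.65 pos [ 597.9 -203.9  299.5] yaw 1.161 F [ 0.12  0.35 -1.09] shift [  3.2  -6.6 119.5] ('tool z turn', np.float64(-1.343), 'alt', np.float64(1.799)) ('tilt fix', array([0.0001, 0.    , 0.    ]))
t 4.65 pos [ 597.9 -203.9  299.5] yaw 1.161 F [ 0.12  0.35 -1.09] shift [  3.2  -6.6 119.5] ('tool z turn', np.float64(0.228), 'alt', np.float64(-2.914)) ('tilt fix', array([0.0001, 0.    , 0.    ]))
```

```bash
python3 -m pendant '[[[3,-6.5,80,0,0,0.228,1],[3,-6.5,80,0,0,0.228,1],[3,-6.5,80,0,0,0.228,1],[3,-6.5,80,0,0,0.228,1]]]'
python3 st.py wst2.png
python3 - <<'E'
import cv2
c=cv2.imread("pics/wst2.png")[170:330,200:420]
cv2.imwrite("pics/head2.png",cv2.resize(c,None,fx=3.5,fy=3.5,interpolation=cv2.INTER_CUBIC))
E
```

```text
clock: 5.05
ee_pos: [592.8, -209.3, 220.0]
eef_rot: [0.313, 0.95, -0.0, 0.0]
ft_force: [0.7, 0.3, 0.7]
width: 1.001
grip_force: 0.0
[ 593.7 -209.6  221.1]
probe 0.9 [319. 206.] [ 594.1 -204.7   10. ]
probe_tip 0.62 [317. 207.] [ 594.3 -206.7   10. ]
stand 0.86 [318. 202.] [ 591.8 -204.     0. ]
probe 0.83 [318. 229.] rect at z 146 [ 586.7 -202.5] [27.7 40.6] 0.9335372979814329
stand 0.79 [314. 199.] rect at z 70 [ 590.4 -206.5] [79.9 85.9] 1.2019507795058486
```

View pics/head2.png

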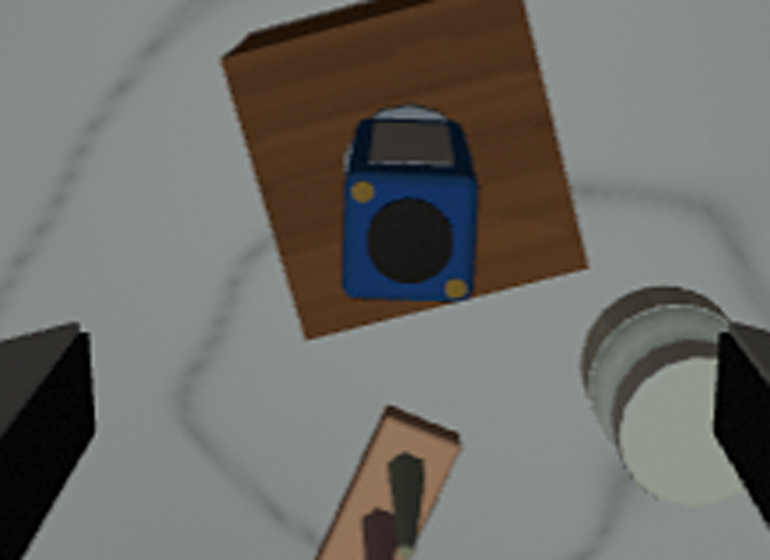

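The head is now square with the fingers. Its disc centre is at crop (410,240), which is full-frame (317,238.6).

```bash
python3 - <<'E'
from h import *
ctrl.grab_frame("wrist")
p,r,s=pose();f=ctrl.grab_frame("wrist");w=(p,r)
q=at_z(f,(317.1,238.6),146,w);print(q);shift([q[0],q[1],97],0.933)
E
```

```text
[ 591.96329846 -206.87667994  146.        ]
t 5.5 pos [ 592.6 -209.4  220. ] yaw 0.932 F [ 0.24 -0.51 -0.55] shift [  2.1   1.6 123. ] ('tool z turn', np.float64(-0.001), 'alt', np.float64(3.141)) ('tilt fix', array([ 0.0004,  0.0007, -0.    ]))
```

```bash
python3 -m pendant '[[[2,1.6,40,0,0,0,1],[2,1.6,80,0,0,0,1],[2,1.6,110,0,0,0,1],[2,1.6,123,0,0,0,1],[2,1.6,123,0,0,0,0.4],[2,1.6,123,0,0,0,0.4],[2,1.6,123,0,0,0,0.4],[2,1.6,123,0,0,0,0.4]]]' 5
python3 -m pendant '[[[0,0,0,0,0,0,0.2],[0,0,0,0,0,0,0.2],[0,0,0,0,0,0,0.2],[0,0,0,0,0,0,0.2],[0,0,0,0,0,0,0.2]]]' 5
```

```text
clock: 6.3
ee_pos: [592.8, -207.3, 98.1]
eef_rot: [0.314, 0.949, 0.0, 0.001]
ft_force: [0.2, -0.0, 0.7]
width: 0.696
grip_force: 0.0
clock: 6.8
ee_pos: [591.7, -206.9, 96.5]
eef_rot: [0.314, 0.949, 0.0, 0.0]
ft_force: [-0.4, 1.3, 0.2]
width: 0.298
grip_force: 4.9
```

```bash
python3 -m pendant '[[[0,0,0,0,0,0,0.1],[0,0,0,0,0,0,0.1],[0,0,0,0,0,0,0.1],[0,0,-2,0,0,0,0.1],[0,0,-5,0,0,0,0.1],[0,0,-8,0,0,0,0.1]]]' 30
python3 -c "
from h import *
shift([592,-207,97])"
```

```text
clock: 7.4
ee_pos: [591.4, -206.9, 104.5]
eef_rot: [0.314, 0.949, -0.0, -0.0]
ft_force: [-0.4, 0.4, -2.7]
width: 0.298
grip_force: 29.8
t 7.4 pos [ 591.4 -206.9  104.5] yaw 0.932 F [-0.4   0.41 -2.75] shift [-0.5  0.2  7.5] ('tilt fix', array([-0.0002, -0.0005, -0.    ]))
```

```bash
python3 -m pendant '[[[0,0,-10,0,0,0,0.1],[0,0,-30,0,0,0,0.1],[0,0,-55,0,0,0,0.1],[0,0,-85,0,0,0,0.1],[0,0,-120,0,0,0,0.1],[0,0,-150,0,0,0,0.1],[0,0,-165,0,0,0,0.1],[15,16,-166,0,0,0,0.1],[40,41,-166,0,0,0,0.1],[65,67,-166,0,0,0,0.1]]]'
python3 -m pendant '[[[28,29,0,0,0,0,0.1],[56,58,0,0,0,0,0.1],[84,86,0,0,0,0,0.1],[112,114,0,0,0,0,0.1],[138,142,0,0,0,0,0.1],[157,162,0,0,0,0,0.1],[167,172,0,0,0,0,0.1],[171,176,0,0,0,0,0.1],[172,177,0,0,0,0,0.1],[172,177,0,0,0,0,0.1]]]'
python3 - <<'E'
from h import *
for _ in range(2):ctrl.grab_frame("wrist")
p,r,s=pose();f=ctrl.grab_frame("wrist");w=(p,r)
shift([546,130,270],.933)
n=proj(f,np.array([541.5,105.6,150]),w);print("predicted ring px",n,"centre px",proj(f,np.array([601.2,106.7,150]),w))
save(f,"hover.png")
t=ctrl.grab_frame("top");print("top ring",at_z(t,(272.75,246.5),150),"lid mid",at_z(t,(276.25,217),169))
E
```

```text
clock: 8.4
ee_pos: [579.1, -114.0, 271.4]
eef_rot: [0.315, 0.949, 0.0, 0.0]
ft_force: [-0.1, 1.0, -2.1]
width: 0.298
grip_force: 29.8
clock: 9.4
ee_pos: [547.2, 128.5, 270.6]
eef_rot: [0.315, 0.949, -0.0, 0.0]
ft_force: [-0.6, -0.4, -1.3]
width: 0.298
grip_force: 29.8
t 9.55 pos [547.2 128.6 270.5] yaw 0.93 F [-0.51 -0.78 -1.49] shift [1.8 0.4 0.5] ('tool z turn', np.float64(-0.003), 'alt', np.float64(3.138)) ('tilt fix', array([-0.0005,  0.0004, -0.    ]))
predicted ring px (np.float64(289.506359200929), np.float64(237.3922134108782)) centre px (np.float64(331.83933789513594), np.float64(288.99044282641347))
top ring [539.37450098 105.04946964 150.        ] lid mid [598.37534214 105.33410745 169.        ]
```

View pics/hover.png

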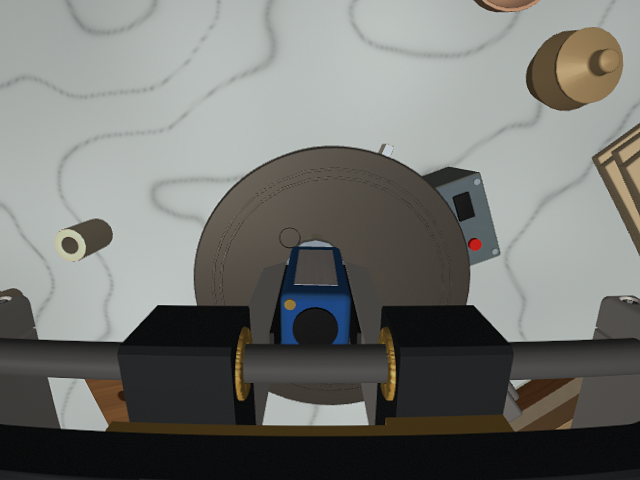

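The ring shows at (289.5,238), right on the prediction, so the port is at about (541.4,105.5). The tip is about 24 mm before it, over plain lid. Now I'll descend close to the lid.

```bash
cat > fz.py <<'E'
from h import *
import sys
n=int(sys.argv[1]) if len(sys.argv)>1 else 5
F=[];P=[];T=[]
for _ in range(n):
    ctrl.grab_frame("top");p,r,s=pose();F.append(s["ft_force"]);P.append(p);T.append(s["wrist_torque"])
print("t",round(s["clock"],2),"P",np.round(np.mean(P,0),2),"F",np.round(np.mean(F,0),2),"sd",np.round(np.std(F,0),2),"T",np.round(np.mean(T,0),3),"w",round(s["width"],3),s["grip_force"])
E
python3 -m pendant '[[[0,0,8,0,0,0,0.1],[0,0,18,0,0,0,0.1],[0,0,25,0,0,0,0.1],[0,0,29,0,0,0,0.1],[0,0,29,0,0,0,0.1]]]'; python3 fz.py 6
```

```text
clock: 10.1
ee_pos: [546.4, 130.2, 240.5]
eef_rot: [0.314, 0.949, -0.0, -0.001]
ft_force: [0.2, -0.3, -2.9]
width: 0.293
grip_force: 29.8
t 10.4 P [547.07 130.36 241.57] F [ 0.09 -0.09 -2.09] sd [0.53 0.3  0.51] T [-0.013  0.025  0.004] w 0.301 29.759931564331055
```

```bash
python3 -m pendant '[[[0,0,0.5,0,0,0,0.1],[0,0,1,0,0,0,0.1],[0,0,1.5,0,0,0,0.1],[0,0,2,0,0,0,0.1],[0,0,2.5,0,0,0,0.1],[0,0,3,0,0,0,0.1]]]'; python3 fz.py 3; python3 -m pendant '[[[0,0,0.3,0,0,0,0.1],[0,0,0.6,0,0,0,0.1],[0,0,0.6,0,0,0,0.1]]]';python3 fz.py 3;
```

```text
clock: 11.0
ee_pos: [546.9, 130.3, 238.4]
eef_rot: [0.314, 0.949, -0.0, -0.0]
ft_force: [-0.0, 0.7, -2.3]
width: 0.298
grip_force: 29.8
t 11.15 P [546.86 130.28 238.35] F [-0.49 -0.17 -1.59] sd [0.25 0.28 0.22] T [-0.029  0.017 -0.008] w 0.295 29.759987890720367
clock: 11.45
ee_pos: [546.9, 130.3, 237.8]
eef_rot: [0.314, 0.949, -0.0, -0.0]
ft_force: [-0.6, -0.2, -3.0]
width: 0.294
grip_force: 29.8
t 11.6 P [546.91 130.29 237.85] F [ 0.01  0.41 -2.06] sd [0.36 0.37 0.23] T [0.018 0.033 0.   ] w 0.3 29.759883284568787
```

```bash
for i in 1 2 3; do python3 -m pendant '[[[0,0,0.2,0,0,0,0.1],[0,0,0.4,0,0,0,0.1],[0,0,0.4,0,0,0,0.1]]]' | grep ft;python3 fz.py 3; done
```

```text
ft_force: [0.2, -0.3, -2.4]
t 12.05 P [546.9  130.29 237.44] F [ 0.11  0.47 -1.92] sd [0.24 0.66 0.25] T [0.036 0.035 0.019] w 0.296 29.759902954101562
ft_force: [-0.8, 0.7, -2.5]
t 12.5 P [546.91 130.29 237.04] F [-0.38  0.08 -2.37] sd [0.38 0.19 0.37] T [-0.026 -0.004 -0.01 ] w 0.296 29.759869873523712
ft_force: [-0.0, -0.2, -1.6]
t 12.95 P [546.9  130.3  236.64] F [ 0.05  0.19 -2.09] sd [0.12 0.26 0.78] T [-0.022  0.002 -0.003] w 0.3 29.759902954101562
```

```bash
for i in 1 2 3; do python3 -m pendant '[[[0,0,0.2,0,0,0,0.1],[0,0,0.4,0,0,0,0.1],[0,0,0.4,0,0,0,0.1]]]' | grep ft;python3 fz.py 4; done
```

```text
ft_force: [0.6, -0.2, -1.5]
t 13.45 P [546.95 130.32 236.3 ] F [ 0.42  0.19 -1.52] sd [0.47 0.42 0.52] T [-0.066  0.053 -0.004] w 0.3 29.760151505470276
ft_force: [0.1, -0.4, 1.6]
t 13.95 P [547.   130.3  236.08] F [-0.78  0.09  1.5 ] sd [0.41 0.58 0.88] T [-0.064  0.192 -0.005] w 0.3 29.76121723651886
ft_force: [-1.2, -0.9, 4.8]
t 14.45 P [547.05 130.29 235.89] F [-1.26 -0.6   5.27] sd [0.89 0.63 0.94] T [-0.152  0.425  0.004] w 0.292 29.76300984621048
```

Contact came at TCP z≈236.3, where the estimate predicted, with a stiffness of about 10 N/mm. I'll ease to about 2 N and slide along the line to the port.

```bash
python3 -m pendant '[[[0,0,-0.3,0,0,0,0.1],[0,0,-0.6,0,0,0,0.1],[0,0,-0.6,0,0,0,0.1]]]' | grep ft;python3 fz.py 4; python3 -m pendant '[[[-0.4,-0.9,0,0,0,0,0.1],[-0.8,-1.8,0,0,0,0,0.1],[-1.2,-2.7,0,0,0,0,0.1],[-1.6,-3.6,0,0,0,0,0.1],[-2,-4.5,0,0,0,0,0.1],[-2,-4.5,0,0,0,0,0.1]]]' | grep ft;python3 fz.py 4
```

```text
ft_force: [0.2, 0.2, 3.0]
t 14.95 P [546.99 130.3  236.02] F [-0.56 -0.33  2.96] sd [0.56 0.13 0.65] T [-0.091  0.179 -0.007] w 0.297 29.761482775211334
ft_force: [1.1, 1.1, 0.6]
t 15.75 P [545.88 125.24 236.07] F [0.46 1.55 1.89] sd [0.23 0.52 0.45] T [ 0.477 -0.145 -0.022] w 0.296 29.761148393154144
```

```bash
python3 -m pendant '[[[-0.4,-0.95,-0.15,0,0,0,0.1],[-0.9,-2,-0.2,0,0,0,0.1],[-1.3,-3,-0.2,0,0,0,0.1],[-1.7,-3.9,-0.2,0,0,0,0.1],[-2.1,-4.8,-0.2,0,0,0,0.1]]]' | grep ft;python3 fz.py 3;  python3 -m pendant '[[[-0.4,-0.95,0,0,0,0,0.1],[-0.9,-2,0,0,0,0,0.1],[-1.3,-3,0,0,0,0,0.1],[-1.7,-3.9,0,0,0,0,0.1],[-2.1,-4.8,0,0,0,0,0.1]]]' | grep ft;python3 fz.py 3
```

```text
ft_force: [0.5, 1.1, 0.6]
t 16.4 P [544.44 119.91 236.16] F [0.15 1.01 0.55] sd [0.68 0.77 0.28] T [ 0.226 -0.046 -0.005] w 0.298 29.760414361953735
ft_force: [0.1, 0.3, -0.5]
t 17.05 P [543.27 114.67 236.12] F [ 0.1  -0.06 -0.86] sd [0.38 0.52 0.37] T [0.02  0.005 0.002] w 0.296 29.760332107543945
```

```bash
python3 -m pendant '[[[-0.4,-0.9,0,0,0,0,0.1],[-0.8,-1.7,0,0,0,0,0.1],[-1.2,-2.5,0,0,0,0,0.1],[-1.6,-3.4,0,0,0,0,0.1],[-2,-4.3,0,0,0,0,0.1]]]' | grep ft;python3 fz.py 3;  python3 -m pendant '[[[-0.4,-0.9,0,0,0,0,0.1],[-0.8,-1.7,0,0,0,0,0.1],[-1.2,-2.5,0,0,0,0,0.1],[-1.6,-3.4,0,0,0,0,0.1],[-2,-4.2,0,0,0,0,0.1],[-2,-4.2,0,0,0,0,0.1]]]' | grep ft;python3 fz.py 3
```

```text
ft_force: [-0.2, -0.1, -2.1]
t 17.7 P [542.41 110.29 236.2 ] F [ 0.05 -0.01 -1.74] sd [0.1  0.1  0.27] T [ 0.009 -0.005 -0.015] w 0.296 29.760156869888306
ft_force: [0.9, 0.3, -1.7]
t 18.45 P [541.58 105.9  236.23] F [-0.41 -0.44 -1.76] sd [0.45 0.57 0.05] T [-0.064  0.03   0.012] w 0.295 29.76001650094986
```

Contact is lost at the predicted port centre. I'll lower in small steps to tell flap from lid.

```bash
python3 -m pendant '[[[0,0,0.2,0,0,0,0.1],[0,0,0.5,0,0,0,0.1],[0,0,0.5,0,0,0,0.1]]]' | grep ft;python3 fz.py 3;  python3 -m pendant '[[[0,0,0.2,0,0,0,0.1],[0,0,0.4,0,0,0,0.1],[0,0,0.4,0,0,0,0.1]]]' | grep ft;python3 fz.py 3
```

```text
ft_force: [-0.4, -0.4, -0.4]
t 18.9 P [541.59 105.99 235.74] F [ 0.06 -0.17 -1.2 ] sd [0.3  0.4  0.55] T [-0.157  0.014  0.019] w 0.296 29.760289192199707
ft_force: [-0.4, 0.3, -1.5]
t 19.35 P [541.61 106.07 235.34] F [ 0.06 -0.65 -1.05] sd [0.35 0.14 0.3 ] T [-0.153  0.133 -0.024] w 0.296 29.760354459285736
```

```bash
python3 -m pendant '[[[0,0,0.4,0,0,0,0.1],[0,0,0.8,0,0,0,0.1],[0,0,1.2,0,0,0,0.1],[0,0,1.2,0,0,0,0.1]]]' | grep ft;python3 fz.py 3;  python3 -m pendant '[[[0,0,0.4,0,0,0,0.1],[0,0,0.8,0,0,0,0.1],[0,0,1.2,0,0,0,0.1],[0,0,1.2,0,0,0,0.1]]]' | grep ft;python3 fz.py 3
```

```text
ft_force: [0.3, -0.3, -1.4]
t 19.9 P [541.65 106.08 234.15] F [-0.47 -0.71 -1.15] sd [0.09 0.43 0.45] T [-0.186  0.075  0.002] w 0.298 29.760567247867584
ft_force: [-0.0, 0.5, -0.3]
t 20.45 P [541.75 106.14 233.01] F [ 0.09 -0.82 -0.81] sd [0.45 0.22 0.27] T [-0.15   0.009 -0.012] w 0.299 29.760803282260895
```

```bash
python3 -m pendant '[[[-0.4,-0.6,0,0,0,0,0.1],[-0.4,-0.6,0.4,0,0,0,0.1],[-0.4,-0.6,0.8,0,0,0,0.1],[-0.4,-0.6,1.2,0,0,0,0.1],[-0.4,-0.6,1.2,0,0,0,0.1]]]' | grep ft;python3 fz.py 3;  python3 -m pendant '[[[0,0,0.4,0,0,0,0.1],[0,0,0.8,0,0,0,0.1],[0,0,1.2,0,0,0,0.1],[0,0,1.2,0,0,0,0.1]]]' | grep ft;python3 fz.py 3
```

```text
ft_force: [0.1, 0.7, -0.6]
t 21.1 P [541.45 105.39 231.68] F [-0.21  0.48 -0.86] sd [0.58 0.68 0.16] T [0.097 0.09  0.028] w 0.299 29.75969284772873
ft_force: [-0.7, 0.5, -0.1]
t 21.65 P [541.42 105.23 230.45] F [-0.26 -0.16 -0.07] sd [0.5  0.21 0.14] T [-0.043  0.267 -0.018] w 0.298 29.760527908802032
```

```bash
python3 -m pendant '[[[0.6,-0.5,0,0,0,0,0.1],[0.6,-0.5,0,0,0,0,0.1]]]' | grep ft;python3 fz.py 3;  python3 -m pendant '[[[0,0,0.4,0,0,0,0.1],[0,0,0.8,0,0,0,0.1],[0,0,1.2,0,0,0,0.1],[0,0,1.2,0,0,0,0.1]]]' | grep ft;python3 fz.py 3
```

```text
ft_force: [-0.4, -0.2, -0.9]
t 22.0 P [540.75 105.22 230.5 ] F [-0.74  0.27 -0.85] sd [0.4  0.35 0.53] T [-0.118  0.162  0.002] w 0.293 29.760506451129913
ft_force: [-0.2, -0.9, -1.2]
t 22.55 P [540.74 105.32 229.28] F [-0.41  0.48 -1.04] sd [0.1  0.52 0.12] T [-0.033  0.18   0.001] w 0.298 29.76050466299057
```

```bash
python3 -m pendant '[[[0,0,0.6,0,0,0,0.1],[0,0,1.2,0,0,0,0.1],[0,0,1.8,0,0,0,0.1],[0,0,2.4,0,0,0,0.1],[0,0,3,0,0,0,0.1]]]' | grep ft;python3 fz.py 3;  python3 -m pendant '[[[0,0,0.8,0,0,0,0.1],[0,0,1.6,0,0,0,0.1],[0,0,2.4,0,0,0,0.1],[0,0,3.2,0,0,0,0.1],[0,0,4,0,0,0,0.1]]]' | grep ft;python3 fz.py 3
```

```text
ft_force: [-0.4, 0.2, -1.3]
t 23.2 P [540.63 105.31 226.16] F [-1.31 -0.04 -1.38] sd [0.2  0.24 0.75] T [-0.022  0.303  0.016] w 0.298 29.76015865802765
ft_force: [-0.6, 0.3, -1.4]
t 23.85 P [540.73 105.3  222.16] F [-0.47 -0.41 -1.38] sd [0.1  0.53 0.33] T [-0.037  0.275 -0.011] w 0.298 29.759938716888428
```

```bash
python3 -m pendant '[[[0.2,-0.2,1.5,0,0,0,0.1],[0.2,-0.2,3,0,0,0,0.1],[0.2,-0.2,4.5,0,0,0,0.1],[0.2,-0.2,6,0,0,0,0.1],[0.2,-0.2,7.5,0,0,0,0.1],[0.2,-0.2,9,0,0,0,0.1],[0.2,-0.2,10,0,0,0,0.1]]]' | grep ft;python3 fz.py 3;  python3 -m pendant '[[[0,0,1.5,0,0,0,0.1],[0,0,3,0,0,0,0.1],[0,0,4.5,0,0,0,0.1],[0,0,6,0,0,0,0.1],[0,0,7.5,0,0,0,0.1],[0,0,9,0,0,0,0.1],[0,0,10,0,0,0,0.1]]]' | grep ft;python3 fz.py 3
```

```text
ft_force: [0.4, 0.2, -1.4]
t 24.7 P [540.4  105.23 212.12] F [-0.86 -0.41 -2.5 ] sd [0.37 0.02 0.14] T [-0.013  0.182 -0.024] w 0.297 29.759776890277863
ft_force: [-1.4, -0.1, -1.8]
t 25.55 P [540.37 105.24 202.15] F [-0.3   0.08 -2.11] sd [0.37 0.71 0.43] T [-0.04   0.205  0.015] w 0.296 29.759735763072968
```

Running freely; 26 mm to go. Continuing to just above the seat.

```bash
python3 -m pendant '[[[0,0,1.5,0,0,0,0.1],[0,0,3,0,0,0,0.1],[0,0,4.5,0,0,0,0.1],[0,0,6,0,0,0,0.1],[0,0,7.5,0,0,0,0.1],[0,0,9,0,0,0,0.1],[0,0,10.5,0,0,0,0.1],[0,0,12,0,0,0,0.1]]]' | grep ft;python3 fz.py 3;  python3 -m pendant '[[[0,0,1.5,0,0,0,0.1],[0,0,3,0,0,0,0.1],[0,0,4.5,0,0,0,0.1],[0,0,6,0,0,0,0.1],[0,0,7.5,0,0,0,0.1],[0,0,9,0,0,0,0.1],[0,0,10.5,0,0,0,0.1],[0,0,11.5,0,0,0,0.1],[0,0,11.8,0,0,0,0.1]]]' | grep ft;python3 fz.py 3
```

```text
ft_force: [-0.6, -1.0, -2.1]
t 26.5 P [540.34 105.25 190.09] F [-0.33  0.08 -2.15] sd [0.41 0.37 0.33] T [-0.01   0.208  0.025] w 0.297 29.7597473859787
ft_force: [-0.4, 0.5, -1.3]
t 27.55 P [540.47 105.24 178.47] F [-0.81 -0.03 -1.75] sd [0.4  0.45 0.35] T [-0.028  0.127  0.001] w 0.299 29.75988417863846
```

```bash
python3 -m pendant '[[[0,0,0.4,0,0,0,0.1],[0,0,0.8,0,0,0,0.1],[0,0,1.2,0,0,0,0.1],[0,0,1.5,0,0,0,0.1]]]' | grep ft;python3 fz.py 2;  for i in 1 2; do python3 -m pendant '[[[0,0,0.2,0,0,0,0.1],[0,0,0.4,0,0,0,0.1],[0,0,0.4,0,0,0,0.1]]]' | grep ft;python3 fz.py 3;done
```

```text
ft_force: [-0.2, 0.4, -2.4]
t 28.05 P [540.51 105.29 177.01] F [-0.28  0.08 -1.06] sd [0.28 0.25 0.05] T [-0.015  0.154  0.038] w 0.297 29.759930670261383
ft_force: [-0.4, -0.5, -1.7]
t 28.5 P [540.52 105.28 176.64] F [ 0.06  0.1  -1.43] sd [0.7  0.58 0.2 ] T [-0.006  0.15   0.011] w 0.294 29.759900271892548
ft_force: [-0.8, -0.3, 1.0]
t 28.95 P [540.55 105.27 176.4 ] F [-0.79  0.04  1.15] sd [0.33 0.14 0.73] T [-0.058  0.279 -0.012] w 0.3 29.761303067207336
```

The flange is seated with about 3 N at the expected height. Releasing.

```bash
python3 -m pendant '[[[0,0,0,0,0,0,0.1],[0,0,0,0,0,0,0.1]]]' 4 | grep -E "ft|grip"; python3 -m pendant '[[[0,0,0,0,0,0,0.35],[0,0,0,0,0,0,0.5],[0,0,0,0,0,0,0.7],[0,0,0,0,0,0,0.7],[0,0,0,0,0,0,0.7]]]'; python3 fz.py 2
```

```text
ft_force: [-1.5, -0.5, 1.5]
grip_force: 4.0
clock: 29.65
ee_pos: [540.6, 105.3, 176.2]
eef_rot: [0.314, 0.949, 0.0, 0.0]
ft_force: [-0.8, 0.2, 0.8]
width: 0.659
grip_force: 0.0
t 29.75 P [540.58 105.28 176.24] F [-0.53 -0.02  0.04] sd [0.13 0.12 0.09] T [-0.04   0.028 -0.026] w 0.695 0.0
```

```bash
python3 -m pendant '[[[0,0,-10,0,0,0,0.7],[0,0,-30,0,0,0,0.7],[0,0,-60,0,0,0,0.7],[0,0,-100,0,0,0,0.7],[0,0,-140,0,0,0,0.7],[0,0,-160,0,0,0,0.7],[0,0,-160,0,0,0,0.7],[0,0,-160,0,0,0,0.7]]]'
python3 - <<'E'
from h import *
ctrl.grab_frame("wrist")
p,r,s=pose();f=ctrl.grab_frame("wrist");g=ctrl.grab_frame("scene")
a=cv2.resize(f["color"][150:350,180:460],(560,400));b=cv2.resize(g["color"][160:300,290:430],(400,400),interpolation=cv2.INTER_CUBIC)
c=np.hstack([a,b]);c=cv2.resize(c,(800,333));cv2.imwrite("pics/end.png",c[:,:,::-1])
# seated geometry check in the scene picture
for z in(150,226): print(z,np.round((np.array(proj(g,np.array([540.5,105.3,z])))-[290,160])*400/140*800/960*np.array([1,1]))+[467,0])
E
```

```text
clock: 30.55
ee_pos: [540.3, 105.3, 336.4]
eef_rot: [0.314, 0.949, 0.0, 0.0]
ft_force: [-0.6, -0.5, -0.1]
width: 0.7
grip_force: 0.0
150 [592. 119.]
226 [593.  54.]
```

View pics/end.png

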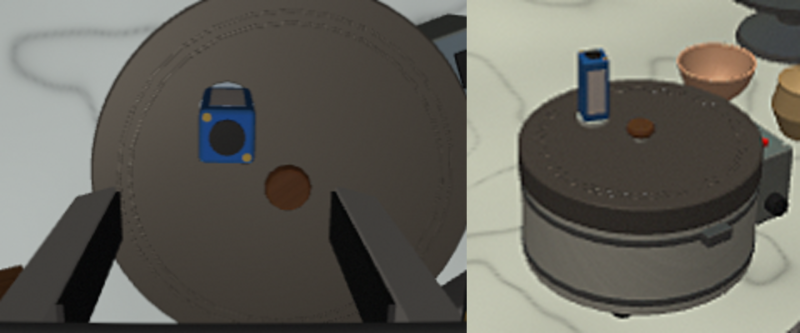

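The picture shows the probe upright in the port, with its head at (593,85) in the right half and the flange flat on the lid at (593,119), as predicted. The gripper is clear, so I'm handing in.

```bash
python3 -c "
from station import ctrl
print(ctrl.close_job())"
```

```text
the job is handed in; nothing more can be done
None
```

The probe is seated in the kiln port with its flange flat on the lid, the gripper let go and clear, and the job was handed in at about 31 s; I read at most about 7 N of contact force, briefly, when the tip first touched the lid.

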